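Lay the mint pounder down on its cork mat

ROBOT

A 6-joint arm with a two-finger parallel gripper is mounted at the origin on the work surface. World frame = base frame: x ahead of the robot, y to its left, z up, the work surface at z = 0. Lengths are in mm, angles in rad, forces in N, time in s.
With the tool pointing down it reaches from about 300 to 775 mm from the base axis. Payload 14.6 kg.
Tool frame: the origin (TCP) lies between the finger pads; the fingertips stand 22 mm ahead of it and the grasp point (between the pads) lies 3 mm ahead of it (manip.tcp_to_tips is the distance from the TCP to the fingertips, in mm); y points along the fingers, z is the direction in which the jaws open and shut, and the axes are right-handed (so a half turn about y gives the same grasp; the last joint's range is limited). The gripper opens to 94 mm and grips with 3 to 60 N. Pads are 16 mm wide; open, the fingers measure 119 mm over their backs; the gripper's body (75 mm by 177 mm) begins 78 mm behind the grasp point.
Start: joints at [1.174, 0.3, 1.521, -0, 1.321, -0.067], TCP at [178.117, 520.35, 227.446] pointing down, gripper open.
Joint ranges: [-3.03, 3.03], [-0.79, 2.21], [0.23, 2.52], [-1.04, 4.18], [0, 3.07], [-2.55, 2.55]. Speed limits (rad/s): [2.22, 2.22, 2.57, 3.14, 3.14, 3.14].

INTERFACE

Orientations are given as [roll, pitch, yaw] about the fixed x, y, z axes, in that order (R = Rz(yaw) Ry(pitch) Rx(roll)).
In Python, from cell import manip gives the robot as it stands.
- The arm moves only by the shell command python3 -m jog 'ROWS' [OPENING] [FORCE]. ROWS is JSON, one flat list of numbers, 6 for each row, row after row: the shift along the tool's x, y, z in mm, then the turn, a rotation vector about the tool's x, y, z in degrees. A call has 1 to 10 rows; each row is the pose to reach, as a shift and turn from the pose commanded when the call began, along the tool's axes at that moment; what a row does not reach only later rows make up. A row lasts 1/12 s, in which the tool goes at most 41.7 mm and 7.16 degrees, less where a joint would pass 70% of its speed; a pose out of reach is approached as far as the arm can. A call with a gripper value outside its range is refused whole. OPENING is the finger opening in mm, from 0 to 94, set as the call begins (- or left out, the last holds). The fingers move at their own pace and stop on an object; FORCE is the grip in N (left out, the last holds). Time passes only in rows, so rows that repeat a pose let the fingers close. It gives the time, the measured TCP pose, the force and the opening at its end, in the units of the state.
- manip.read_state(): the state, without advancing time (a new reading comes with each control period).
- manip.camera(name): name is "scene" or "top" or "wrist"; returns a dict with "img" (420x560x3 uint8, red, green, blue), "intrinsics" (3x3 intrinsics, pixels), "origin" and "orientation" of the camera in the world. Camera axes: x right, y down, z forward; pixel columns grow to the right and rows downward; lengths in mm; the calibration is good to about 2 mm. A picture is of the moment at which its call begins. There is no depth.
- manip.sign_off(): hands the job in, once; it reports no verdict.
Trained networks look in a picture, given as the dict that the camera call returned (one of the last four; its "shot" number tells which), for a name from the list of things; names that differ only in an ending like _2 or _b are one class to them, and where a whole thing is asked for, a point or a joint stands for the part that bears it (a point fixed in the world has none). Each returns a list of dicts, best first, with "score" (0 to 1); they miss things now and then, are a little off and sometimes report something else, mostly with a low value. They report only what shows in the picture. A call takes as long as a camera call. They do not tell look-alikes from the thing itself.
- manip.masks_of(thing, picture): "pixels" (420x560 bool, what is visible of it) and "xy" ([column, row] in pixels, amid what is visible of it).
- manip.tip_of(thing, picture): "xy" ([column, row] in pixels: a listed point, or the origin of a listed thing).
The state is a dict: "clock": time; "joints": joint angles; "qd": joint speeds; "effort": joint torques, N m; "eef_pos": TCP position; "eef_rot": TCP orientation; "wrist_force": force on the tool from outside, world axes, zero at the start; "moment": the same for the moment, N m; "finger_gap": finger opening in mm.
Only numpy, scipy, OpenCV 4.12 (cv2) and the standard library are available. Lean on these libraries where they do the work, as an engineer would, in place of code of your own. Each camera call takes 0.05 s, during which the arm holds its last target.

TASK

Take the mint pounder, the tallest piece in the dark wooden block and the only square one, out of its socket. Press its foot on the cork mat so that it pivots in the fingers from upright to lying, and let go only when it is down: it must end lying flat along the middle of the mat, either way round. Leave the ball-topped stirrer and the tongs standing in the block.

Things in the scene. Friction and masses are not known exactly. Their poses are not given: they have to be found in the camera images.
- pounder_mid (a point): Centre of the mint pounder: straight square bar of pale wood, 16 x 16 x 180 mm, 60 g, two dark lines round its middle. z runs along the bar from foot to top, each end 90 mm from this point. It stands upright in a socket of the dark block, top 200 mm above the table. Its y axis is along the row of sockets; fingers closing along its x axis (across the row) clear the rest. Best pinched near the top.
- mat: Cork mat fixed on the green tiles, 210 mm along its y axis, 70 mm along its x axis, 6 mm thick. The origin is the centre of its underside, on the table; the top is 6 mm above it.
- stirrer_mid (a point): Ball-topped stirrer, to be left: round pale stick 17 mm across, 28 mm ball on top, 111 mm long, top 131 mm above the table, in another socket. This point is on its axis 55 mm above its foot; z points up. The dark block is fixed, 70 mm high, 60 mm deep, 170 mm long, with three square sockets in a row 55 mm apart, each 20 mm wide and 50 mm deep (floor 20 mm above the table).
- tongs_mid (a point): Small steel tongs, not to be taken: two flat legs 16 mm apart over all, joined at the top, 104 mm long, top 124 mm above the table, standing in another socket of the block. This point is on the axis 52 mm above the foot; z points up along it.
Mind the look-alikes: they are no part of the job. Leave any blue or pink look-alike of the part that bears pounder_mid alone. Of the things shaped like the part that bears tongs_mid, the bare steel one is meant.

How it is judged (in metres and radians):
On the way, in this order (a step that is already met when the one before it is completed fails the run):
1. the pounder leans well over while pinched, its foot pressing on the mat (contact force between the fingers and pounder above 0.3 N and contact force between pounder and mat above 0.2 N and angle between pounder_mid's own z axis and vertical above 0.45 rad), for 0.05 s.
2. the pounder is nearly flat on the mat, still pinched (contact force between the fingers and pounder above 0.3 N and contact force between pounder and mat above 0.05 N and angle between pounder_mid's own z axis and vertical above 1.2 rad), for 0.1 s.
At the end, for the whole second after the job is handed in: The pounder lies flat and still on the cork mat, its centre within 25 mm of the mat's centre and its length within 11 degrees of the mat's long (y) axis, either way round; the stirrer and the tongs still stand (within 23 degrees of upright) (angle between pounder_mid's own z axis and vertical above 1.45 rad and z of pounder_mid in the frame of mat below 0.022 m and horizontal distance between pounder_mid and mat below 0.025 m and angle between the z axis of pounder_mid and the y axis of mat, either way round below 0.2 rad and linear speed of pounder below 0.02 m/s and angle between each of stirrer_mid, tongs_mid's own z axis and vertical below 0.4 rad); the robot touches nothing.
It fails at once if the ball-topped stirrer or the tongs tipped or pulled out of the block (angle between any of stirrer_mid, tongs_mid's own z axis and vertical above 0.5 rad or distance of any of stirrer_mid, tongs_mid from where it was at the start of the episode above 0.03 m).
It also fails if it takes over 50 s, if anything falls off the work surface, if the arm or the gripper's body presses on something with over 40 N, if the wrist force passes 120 N, or if a joint passes its speed limit or range.

## Working session

There is one attempt and no reset: what is moved stays moved. The work goes in short steps, Python scripts to look and compute and a shell command to move; the robot and the scene stay as the last step left them, time stands still between calls to the robot, and variables do not carry over. Pictures are saved under pics/ and viewed, and the job is handed in when it is done.

```bash
mkdir -p pics; ls
cat > h.py <<'E'
import numpy as np, cv2
from cell import manip
def snap(name, fn):
    p=manip.camera(name); cv2.imwrite('pics/'+fn, p['img'][:,:,::-1]); return p
E
python3 - <<'E'
from h import *
for n in ['scene','top','wrist']:
    p=snap(n,n+'0.png'); print(n,np.round(p['intrinsics'],1).tolist(),np.round(p['origin'],1),np.round(p['orientation'],3).tolist(),p['shot'])
    for t in ['pounder_mid','mat','stirrer_mid','tongs_mid']:
        print(t,[(round(d['score'],2),np.round(d['xy']).tolist()) for d in manip.tip_of(t,p)])
print(manip.read_state())
E
```

```text
pics
scene [[540.2, 0.0, 278.1], [0.0, 540.2, 210.8], [0.0, 0.0, 1.0]] [1090.4 -403.6  758.1] [-2.383, -0.006, 1.008] 1
pounder_mid [(0.97, [143.0, 225.0]), (0.65, [194.0, 305.0]), (0.61, [156.0, 256.0])]
mat [(0.76, [371.0, 180.0])]
stirrer_mid [(0.71, [217.0, 231.0])]
tongs_mid [(0.85, [246.0, 288.0]), (0.54, [185.0, 248.0])]
top [[432.2, 0.0, 276.1], [0.0, 432.2, 207.5], [0.0, 0.0, 1.0]] [462.  -77.5 969.7] [-3.026, 0.006, -1.572] 2
pounder_mid [(0.72, [371.0, 168.0]), (0.66, [379.0, 210.0]), (0.65, [372.0, 260.0])]
mat [(0.65, [161.0, 235.0])]
stirrer_mid [(0.72, [326.0, 224.0])]
tongs_mid [(0.6, [328.0, 179.0]), (0.5, [350.0, 216.0])]
wrist [[324.6, 0.0, 278.7], [0.0, 324.6, 212.1], [0.0, 0.0, 1.0]] [104.9 545.5 385.8] [2.871, 0.0, 1.241] 3
pounder_mid []
mat []
stirrer_mid []
tongs_mid []
{'clock': 0.75, 'joints': array([ 1.17439711e+00,  2.99844872e-01,  1.52100302e+00, -1.65191323e-06,
        1.32070549e+00, -6.66021872e-02]), 'qd': array([-0.00051999, -0.00160219, -0.00177997, -0.00259202,  0.00266305,
       -0.00027994]), 'effort': array([ 2.33141567e-03, -5.31614971e+01, -3.52883685e+01,  7.08597852e-02,
        2.13726901e-02, -2.53097801e-05]), 'eef_pos': array([178.11747869, 520.34636915, 227.47455384]), 'eef_rot': array([-1.57075725e+00, -4.21075300e-06, -3.29796617e-01]), 'wrist_force': array([-0.47032606, -0.45788562,  0.36583315]), 'moment': array([-0.04349378, -0.05327932,  0.01366542]), 'finger_gap': 93.95401273358564}
```

View pics/scene0.png

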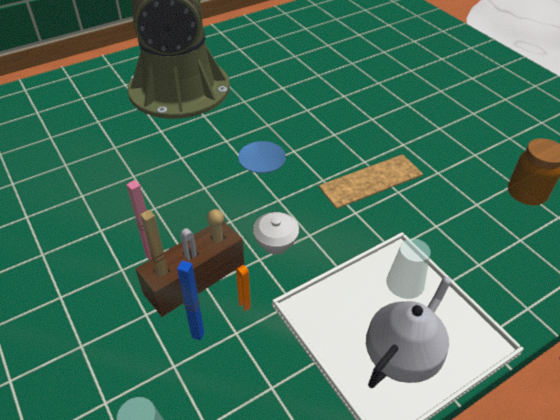

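View pics/top0.png

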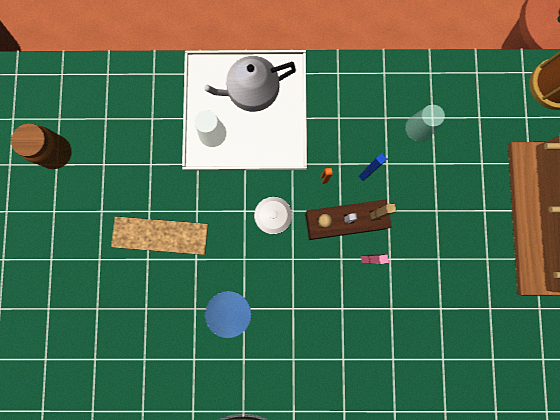

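Three pounder-like bars show. In the scene image they are the pink one (143,225), the pale one in the block (156,256) and the blue one (194,305). In the top image they are at (372,260), (379,210) and (371,168). The pale square bar standing in the dark block's end socket fits the description. The bare steel tongs are at scene (185,248), and the orange ones at (246,288) are a look-alike. I'll confirm with a crop and measure.

```bash
cat >> h.py <<'E'
from scipy.spatial.transform import Rotation as Rn
def cam(p):
    R=Rn.from_euler('xyz',p['orientation']).as_matrix() if np.size(p['orientation'])==3 else np.array(p['orientation'])
    return np.array(p['intrinsics']),R,np.array(p['origin'])
def proj(p,X):
    K,R,o=cam(p); c=(np.atleast_2d(X)-o)@R; q=c@K.T; return q[:,:2]/q[:,2:]
def ray(p,uv):
    K,R,o=cam(p); d=R@np.linalg.solve(K,[uv[0],uv[1],1]); return o,d/np.linalg.norm(d)
def onz(p,uv,z):
    o,d=ray(p,uv); return o+d*(z-o[2])/d[2]
def tri(obs):
    A=0;b=0
    for p,uv in obs:
        o,d=ray(p,uv);M=np.eye(3)-np.outer(d,d);A=A+M;b=b+M@o
    return np.linalg.solve(A,b)
E
python3 - <<'E'
from h import *
s=snap('scene','s1.png'); t=snap('top','t1.png')
c1=cv2.resize(s['img'][160:350,100:290],(570,570),interpolation=cv2.INTER_CUBIC)
cv2.imwrite('pics/c1.png',c1[:,:,::-1])
c2=cv2.resize(t['img'][150:280,290:420],(585,585),interpolation=cv2.INTER_CUBIC)
cv2.imwrite('pics/c2.png',c2[:,:,::-1])
for n,p in (('s',s),('t',t)):
  for th in ['pounder_mid','mat','stirrer_mid','tongs_mid']:
    for d in manip.masks_of(th,p):
        ys,xs=np.nonzero(d['pixels']); r=cv2.minAreaRect(np.c_[xs,ys].astype(np.float32))
        print(n,th,round(d['score'],2),np.round(d['xy']),len(xs),np.round(cv2.boxPoints(r),1).tolist())
print('stirrer',tri([(s,(217,231)),(t,(326,224))]),'tongs',tri([(s,(185,248)),(t,(350,216))]),'pounder',tri([(s,(156,256)),(t,(379,210))]))
print('mat',onz(s,(371,180),0),onz(t,(161,235),0))
E
```

```text
s pounder_mid 0.75 [155. 244.] 823 [[140.3000030517578, 212.39999389648438], [153.5, 209.1999969482422], [168.60000610351562, 273.3999938964844], [155.39999389648438, 276.6000061035156]]
s pounder_mid 0.63 [192. 300.] 1106 [[176.5, 263.0], [192.3000030517578, 260.1000061035156], [206.8000030517578, 337.5], [191.0, 340.5]]
s pounder_mid 0.63 [138. 205.] 663 [[126.0, 182.0], [138.5, 178.89999389648438], [158.0, 257.0], [145.5, 260.1000061035156]]
s mat 0.79 [366. 179.] 2509 [[318.79998779296875, 184.89999389648438], [412.1000061035156, 148.89999389648438], [422.20001220703125, 175.10000610351562], [328.79998779296875, 211.0]]
s stirrer_mid 0.62 [216. 221.] 374 [[207.0, 210.0], [223.0, 210.0], [223.0, 241.0], [207.0, 241.0]]
s tongs_mid 0.64 [244. 288.] 492 [[236.10000610351562, 265.29998779296875], [248.10000610351562, 264.6000061035156], [250.6999969482422, 309.70001220703125], [238.6999969482422, 310.3999938964844]]
s tongs_mid 0.61 [189. 242.] 354 [[180.0, 229.0], [193.0, 226.8000030517578], [197.89999389648438, 256.5], [184.89999389648438, 258.70001220703125]]
t pounder_mid 0.79 [3
[... 454 characters left out ...]
07.6999969482422, 222.1999969482422], [205.5, 254.3000030517578]]
t stirrer_mid 0.45 [325. 223.] 164 [[318.0, 214.0], [332.0, 214.0], [332.0, 227.0], [318.0, 227.0]]
t stirrer_mid 0.42 [350. 218.] 108 [[345.0, 213.0], [357.0, 213.0], [357.0, 222.0], [345.0, 222.0]]
t tongs_mid 0.46 [354. 220.] 78 [[345.0, 214.0], [356.0, 214.0], [356.0, 221.0], [345.0, 221.0]]
t tongs_mid 0.41 [328. 175.] 122 [[322.0, 168.0], [332.0, 168.0], [332.0, 182.0], [322.0, 182.0]]
stirrer [ 532.24949531 -171.6670617    80.08693924] tongs [ 545.04231144 -227.48102933   84.88026361] pounder [ 555.36864608 -279.89029956  109.79035655]
mat [511.89391928 191.49574279   0.        ] [512.72385457 186.9394229    0.        ]
```

View pics/c1.png

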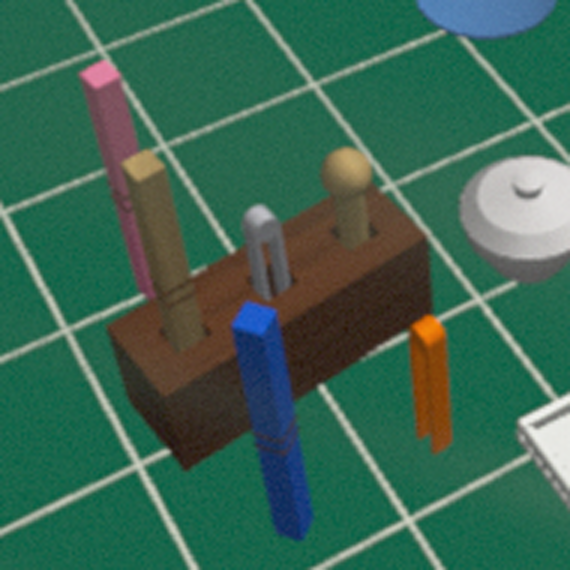

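View pics/c2.png

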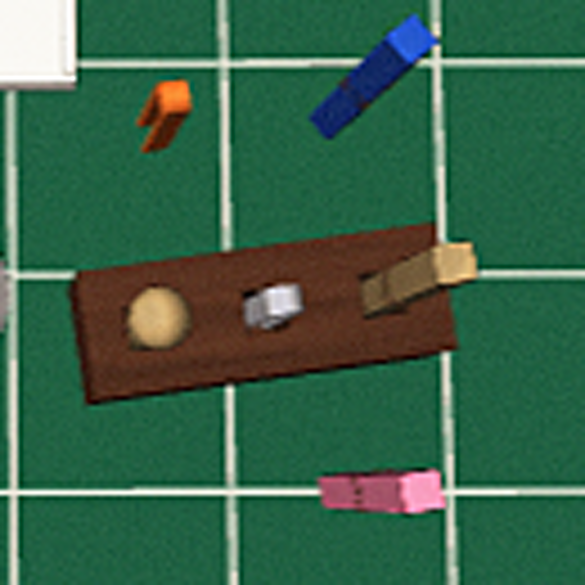

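Run:
```python
from h import *
s=snap('scene','s2.png'); t=snap('top','t2.png')
ts=lambda x,y:(100+(x+.5)/3-.5,160+(y+.5)/3-.5)
tt=lambda x,y:(290+(x+.5)/4.5-.5,150+(y+.5)/4.5-.5)
print('ptop',tri([(s,ts(143,163)),(t,tt(456,262))]), onz(s,ts(143,163),200), onz(t,tt(456,262),200))
print('block top view',[np.round(onz(t,tt(*c),70)[:2],1).tolist() for c in [(75,275),(437,225),(456,348),(88,403)]])
print('block scene',[np.round(onz(s,ts(*c),70)[:2],1).tolist() for c in [(107,328),(180,395),(430,238),(370,185)]])
print('socket pounder scene',onz(s,ts(184,342),70)[:2],'top',onz(t,tt(373,300),70)[:2])
# mat color corners
for nm,p in (('s',s),('t',t)):
    m=manip.masks_of('mat',p)[0]['pixels'].astype(np.uint8)
    hsv=cv2.cvtColor(p['img'],cv2.COLOR_RGB2HSV)
    m2=((hsv[:,:,0]<25)&(hsv[:,:,1]>60)).astype(np.uint8)&cv2.dilate(m,np.ones((9,9)))
    cs=max(cv2.findContours(m2,0,cv2.CHAIN_APPROX_NONE)[0],key=cv2.contourArea)
    q=cv2.approxPolyDP(cs,6,True)[:,0]
    w=np.array([onz(p,c,6)[:2] for c in q]); print(nm,q.tolist(),np.round(w,1).tolist(),w.mean(0))
    ww=np.array([onz(p,c,6)[:2] for c in cs[:,0]]).astype(np.float32); print(cv2.minAreaRect(ww))
print(manip.read_state()['clock'])
```

```text
ptop [ 550.43026731 -278.47840357  198.49411451] [ 552.04189074 -278.58308483  200.        ] [ 550.15394535 -278.34276193  200.        ]
block top view [[559.3, -135.2], [582.4, -304.0], [525.0, -311.0], [499.9, -140.6]]
block scene [[528.4, -312.7], [588.6, -297.3], [564.6, -136.5], [511.6, -145.9]]
socket pounder scene [ 558.53435899 -281.87127055] top [ 547.38672996 -273.26106285]
s [[422, 173], [400, 155], [319, 186], [338, 207]] [[555.6, 289.4], [488.4, 288.6], [475.0, 86.9], [542.3, 84.3]] [515.31136567 187.30184882]
((515.12646484375, 187.48992919921875), (210.5662384033203, 71.79005432128906), 85.35742950439453)
t [[115, 217], [111, 246], [204, 254], [207, 224]] [[552.9, 289.9], [488.1, 296.1], [470.1, 88.5], [536.8, 83.0]] [512.00129791 189.36032642]
((512.330078125, 189.60247802734375), (209.4666290283203, 69.08882904052734), 85.32437896728516)
1.45
```

The crops confirm it: the pale bar with two dark lines stands in the block's end socket, with its top at scene (148,214) and top (391,208). The pink and blue bars stand on the tiles. Steel tongs are in the middle socket and the stirrer is at the other end. I'll compute the approach next.

```bash
cat >> h.py <<'E'
def goal(pos,yaw_deg):
    s=manip.read_state(); R=Rn.from_euler('xyz',s['eef_rot']); p=np.array(s['eef_pos'])
    G=Rn.from_euler('xyz',[-90,0,yaw_deg],degrees=True)
    d=R.inv().apply(np.array(pos)-p); r=np.degrees((R.inv()*G).as_rotvec())
    print('clock',round(s['clock'],2),'shift',np.round(d,1),'turn',np.round(r,2),'norm',np.linalg.norm(d))
    print('euler',np.degrees(s['eef_rot']).round(2),'pos',p.round(1),'F',np.round(s['wrist_force'],2),'gap',round(s['finger_gap'],1),'j',np.round(s['joints'],2))
E
python3 -c "
from h import *
goal([551,-278.5,270],-82.2)"
```

```text
clock 1.45 shift [ 611.5  -42.5 -635. ] turn [ 0.  63.3  0. ] norm 882.6034389526692
euler [-90.   -0.  -18.9] pos [178.1 520.3 227.4] F [ 0.07 -0.4   0.01] gap 94.0 j [ 1.17  0.3   1.52 -0.    1.32 -0.07]
```

```bash
python3 -m jog '[275,-20,-285,0,30,0,275,-40,-285,0,30,0,275,-40,-285,0,30,0,275,-40,-285,0,30,0,275,-40,-285,0,30,0,275,-40,-285,0,30,0,275,-40,-285,0,30,0,275,-40,-285,0,30,0,275,-40,-285,0,30,0,275,-40,-285,0,30,0]' 50 20
```

```text
clock: 2.28
eef_pos: [346.9, 158.8, 268.2]
eef_rot: [-1.57, -0.001, -0.855]
wrist_force: [0.1, 0.6, 0.2]
finger_gap: 50.2
```

```bash
python3 -c "
from h import *
goal([551,-278.5,270],-82.2)"
```

```text
clock 2.28 shift [ 463.9   -1.5 -133. ] turn [-7.000e-02  3.322e+01  3.000e-02] norm 482.55220864662925
euler [-8.994e+01 -5.000e-02 -4.898e+01] pos [346.9 158.8 268.2] F [0.06 0.62 0.21] gap 50.2 j [ 0.33 -0.12  1.89 -0.    1.38 -0.38]
```

```bash
python3 -m jog '[464,-2,-133,0,33.2,0,464,-2,-133,0,33.2,0,464,-2,-133,0,33.2,0,464,-2,-133,0,33.2,0,464,-2,-133,0,33.2,0,464,-2,-133,0,33.2,0,464,-2,-133,0,33.2,0,464,-2,-133,0,33.2,0,464,-2,-133,0,33.2,0,464,-2,-133,0,33.2,0]'; python3 -c "
from h import *
goal([551,-278.5,270],-82.2)"
```

```text
clock: 3.12
eef_pos: [523.2, -217.8, 269.1]
eef_rot: [-1.571, -0.0, -1.433]
wrist_force: [0.7, 0.3, 0.4]
finger_gap: 49.9
clock 3.12 shift [63.9 -0.9 19.2] turn [-0.01  0.08  0.  ] norm 66.73254226467152
euler [-89.99  -0.   -82.12] pos [ 523.2 -217.8  269.1] F [0.71 0.25 0.39] gap 49.9 j [-0.46  0.31  1.41  0.    1.42 -0.6 ]
```

```bash
python3 -m jog '[64,-1,19,0,0,0,64,-1,19,0,0,0,64,-1,19,0,0,0,64,-1,19,0,0,0]'
python3 - <<'E'
from h import *
goal([551,-278.5,270],-82.2)
w=snap('wrist','w1.png'); print(proj(w,[[551,-278.5,200]]), [d['xy'] for d in manip.masks_of('pounder_mid',w)])
snap('scene','s3.png')
E
```

```text
clock: 3.45
eef_pos: [550.3, -277.2, 269.2]
eef_rot: [-1.572, 0.001, -1.434]
wrist_force: [-0.7, 0.6, 0.5]
finger_gap: 50.1
clock 3.45 shift [ 1.4 -0.8  0.5] turn [ 0.06  0.02 -0.05] norm 1.6537900589038999
euler [-9.006e+01  5.000e-02 -8.218e+01] pos [ 550.3 -277.2  269.2] F [-0.65  0.57  0.49] gap 50.1 j [-0.53  0.43  1.26  0.    1.46 -0.66]
[[278.91398082 232.83424534]] [[379.9, 211.4], [277.4, 218.4], [182.2, 185.9]]
```

View pics/w1.png

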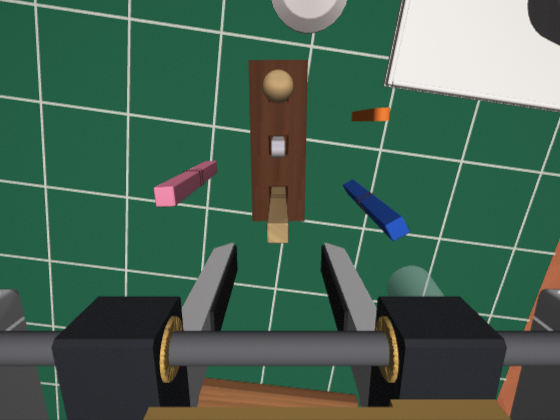

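View pics/s3.png

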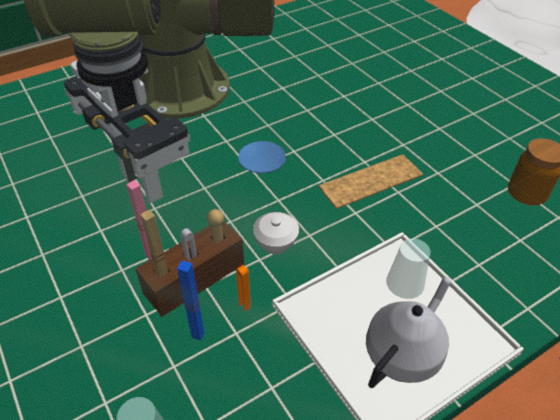

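The wrist view shows the pale bar's top at (278,232), where I predicted it, between the open fingers. The row is parallel to the pads. Descending so the tips overlap the top 15 mm, then closing.

```bash
python3 -m jog '[1.5,30,0.5,0,0,0,1.5,62,0.5,0,0,0,1.5,62,0.5,0,0,0,1.5,62,0.5,0,0,0]' ; python3 -m jog '[0,0,0,0,0,0,0,0,0,0,0,0,0,0,0,0,0,0,0,0,0,0,0,0,0,0,0,0,0,0,0,0,0,0,0,0]' 10 20
python3 - <<'E'
from h import *
goal([551,-278.5,207],-82.2)
snap('wrist','w2.png');s=snap('scene','s4.png')
cv2.imwrite('pics/c4.png',cv2.resize(s['img'][80:320,40:300],(780,720)[:2] and (650,600),interpolation=cv2.INTER_CUBIC)[:,:,::-1])
E
```

```text
clock: 3.93
eef_pos: [550.8, -276.8, 208.3]
eef_rot: [-1.572, 0.001, -1.432]
wrist_force: [-0.2, -0.5, 0.6]
finger_gap: 50.1
clock: 4.43
eef_pos: [551.2, -277.9, 208.6]
eef_rot: [-1.57, -0.0, -1.433]
wrist_force: [-0.9, 0.7, 3.9]
finger_gap: 16.0
clock 4.43 shift [ 0.6  1.6 -0.3] turn [-0.02  0.1   0.02] norm 1.7228749058487827
euler [-8.998e+01 -2.000e-02 -8.210e+01] pos [ 551.2 -277.9  208.6] F [-0.88  0.67  3.94] gap 16.0 j [-0.53  0.46  1.34 -0.    1.34 -0.66]
```

View pics/c4.png

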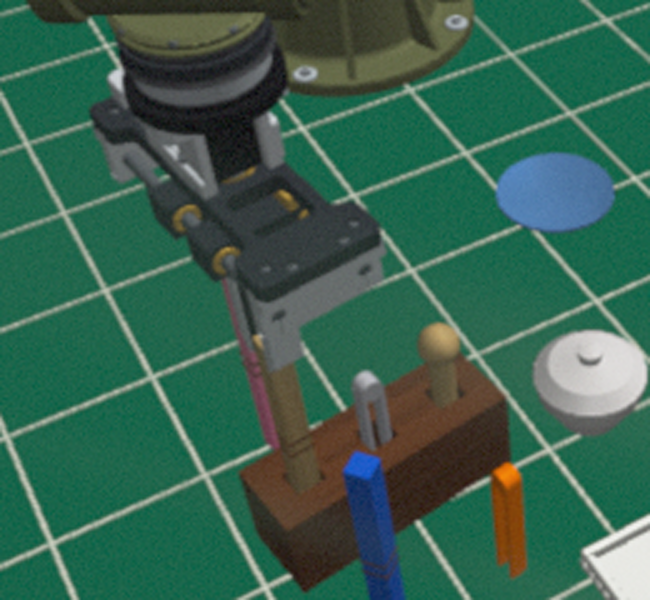

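View pics/w2.png

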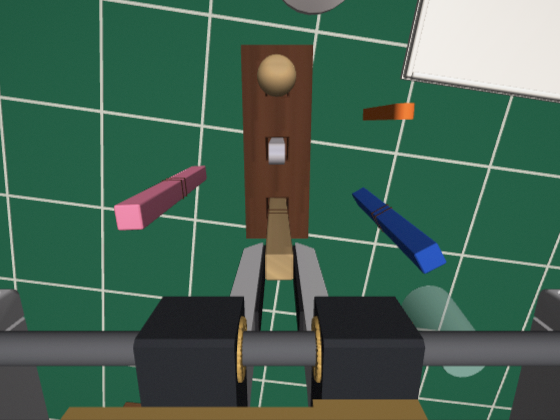

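The bar is pinched at 16.0 mm and standing upright between the pads in the wrist view at (280,250). Lifting straight up.

```bash
python3 -m jog '[0,-15,0,0,0,0,0,-45,0,0,0,0,0,-80,0,0,0,0,0,-115,0,0,0,0,0,-150,0,0,0,0,0,-160,0,0,0,0,0,-160,0,0,0,0]' - 25
python3 - <<'E'
from h import *
# mat: centre (513.7,188.5), long axis dir at 85.35deg
c=np.array([513.7,188.5]); d=np.array([np.cos(np.radians(85.35)),np.sin(np.radians(85.35))])
a=c-95*d; print('upright spot',a)
goal([a[0],a[1],365],-94.65)
s=snap('scene','s5.png')
E
```

```text
clock: 5.12
eef_pos: [551.5, -278.0, 371.0]
eef_rot: [-1.567, -0.003, -1.433]
wrist_force: [0.2, 0.8, 0.3]
finger_gap: 15.7
upright spot [505.998469    93.81269135]
clock 5.12 shift [-374.6    4.9    6.1] turn [-0.23 12.56  0.14] norm 374.6553767044919
euler [-89.78  -0.17 -82.09] pos [ 551.5 -278.   371. ] F [0.16 0.85 0.26] gap 15.7 j [-0.53  0.4   1.06  0.    1.68 -0.66]
```

View pics/s5.png

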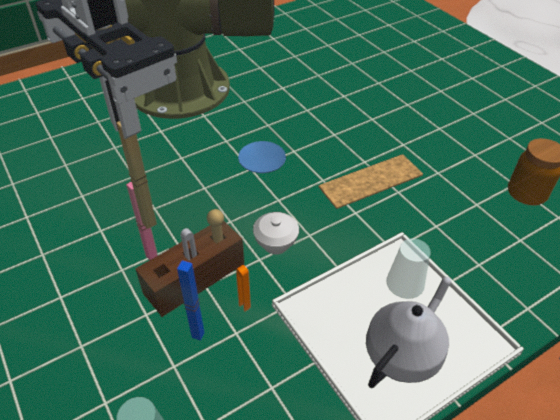

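The bar is clear of the block, with its foot at scene (148,228); the stirrer and tongs are still standing. Carrying it to above the near-y end of the mat, ramping the speed.

```bash
python3 -m jog '[-6,0,0,0,0,0,-20,0,0.5,0,1,0,-40,0,1,0,2,0,-64,1,1.5,0,3,0,-90,1,2,0,4,0,-117,2,2.5,0,5,0,-144,2,3,0,6,0,-171,3,3.5,0,7,0,-198,3,4,0,8,0,-225,4,4.5,0,9,0]' - 40 
python3 -m jog '[-27,0,0,0,0.5,0,-54,0,0,0,1,0,-80,0,0.5,0,1.5,0,-104,0,0.5,0,2,0,-124,0,1,0,2.5,0,-138,0,1.5,0,3.5,0,-146,0,1.5,0,3.5,0,-149,0,1.5,0,3.5,0,-149,0,1.5,0,3.5,0]'
python3 - <<'E'
from h import *
goal([506,93.8,365],-94.65)
s=snap('scene','s6.png');t=snap('top','t6.png')
E
```

```text
clock: 6.0
eef_pos: [523.8, -52.7, 362.0]
eef_rot: [-1.574, 0.001, -1.591]
wrist_force: [0.3, 0.2, -0.6]
finger_gap: 15.8
clock: 6.75
eef_pos: [528.7, 94.8, 363.2]
eef_rot: [-1.572, -0.0, -1.65]
wrist_force: [0.1, -0.4, 0.1]
finger_gap: 15.6
clock 6.75 shift [  2.8  -1.8 -22.6] turn [0.09 0.12 0.02] norm 22.845059002029625
euler [-9.009e+01 -2.000e-02 -9.453e+01] pos [528.7  94.8 363.2] F [ 0.1  -0.41  0.07] gap 15.6 j [ 0.11  0.21  1.33 -0.    1.61  0.19]
```

View pics/s6.png

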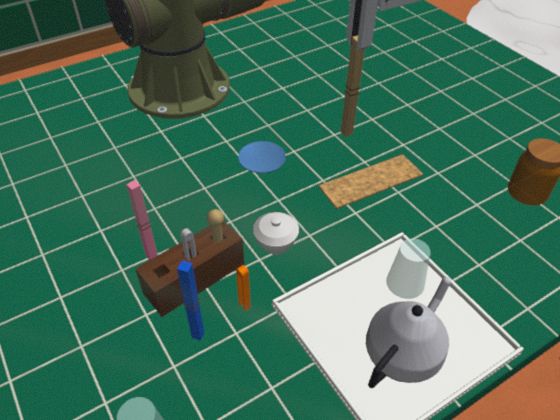

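View pics/t6.png

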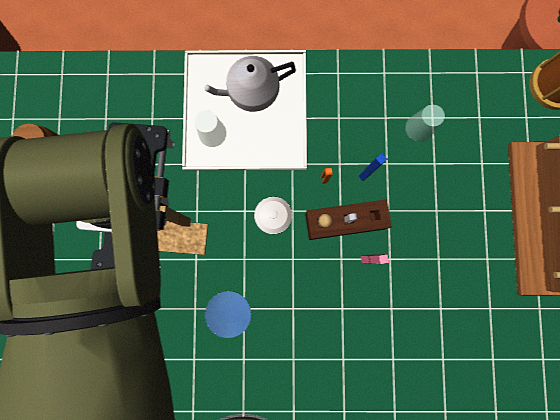

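Run:
```python
from h import *
s=manip.camera('scene'); print(proj(s,[[528.7,94.8,174.6],[528.7,94.8,354.6],[528.7,94.8,264.6]]))
d=manip.masks_of('pounder_mid',s); 
for e in d:
    if e['xy'][0]>300:
        ys,xs=np.nonzero(e['pixels']); print(e['score'],xs.min(),xs.max(),ys.min(),ys.max(), [(y,xs[ys==y].mean()) for y in (60,80,100,120,130)])
print([x['xy'] for x in manip.tip_of('pounder_mid',s)])
```

```text
[[346.59135278 132.27532991]
 [358.41759888  36.19490621]
 [352.0598236   87.84762319]]
0.66 341 364 35 135 [(60, np.float64(355.5)), (80, np.float64(353.5)), (100, np.float64(350.5)), (120, np.float64(348.5)), (130, np.float64(347.0))]
[[190.9, 303.3], [351.9, 90.2], [140.9, 223.2]]
```

The bar hangs upright: its foot shows at (347,133) against (346.6,132.3) predicted. Moving over the mat end and down to about 10 mm above it.

```bash
python3 -m jog '[1,10,-6,0,0,0,2,30,-14,0,0,0,2.5,60,-20,0,0,0,2.5,90,-22.5,0,0,0,2.5,115,-22.5,0,0,0,2.5,135,-22.5,0,0,0,2.5,148,-22.5,0,0,0,2.5,158,-22.5,0,0,0,2.5,158,-22.5,0,0,0]'
python3 - <<'E'
from h import *
goal([506,93.8,199],-94.65)
s=snap('scene','s7.png')
P=manip.read_state()['eef_pos']; f=P[2]-22+13.4-180
print(f,proj(s,[[P[0],P[1],f],[P[0],P[1],f+180]]))
cv2.imwrite('pics/c7.png',cv2.resize(s['img'][40:240,280:460],(540,600),interpolation=cv2.INTER_CUBIC)[:,:,::-1])
E
```

```text
clock: 7.75
eef_pos: [505.8, 93.5, 204.5]
eef_rot: [-1.573, -0.0, -1.651]
wrist_force: [0.1, -0.4, -1.4]
finger_gap: 15.5
clock 7.75 shift [-0.3  5.5  0.2] turn [0.15 0.03 0.03] norm 5.508671471572817
euler [-9.015e+01 -3.000e-02 -9.462e+01] pos [505.8  93.5 204.5] F [ 0.08 -0.38 -1.43] gap 15.5 j [0.11 0.24 1.65 0.   1.25 0.19]
17.26751679391421 [[331.34362423 189.9983925 ]
 [339.41633928 115.12088914]]
```

View pics/c7.png

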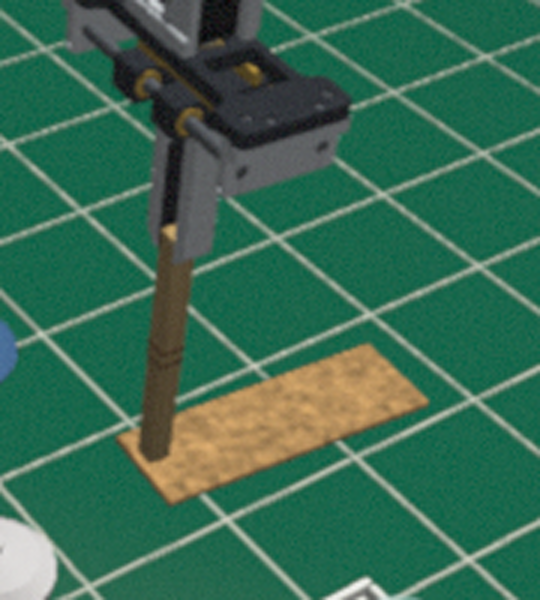

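The bar hangs upright over the mat's near end, foot about 11 mm above it at scene (332,193). Easing the grip and feeling for the mat.

```bash
python3 -m jog '[0,3,0,0,0,0,0,6,0,0,0,0,0,8,0,0,0,0,0,9,0,0,0,0,0,9,0,0,0,0,0,9,0,0,0,0]' - 8; python3 -m jog '[0,1,0,0,0,0,0,2,0,0,0,0,0,2,0,0,0,0]';python3 -m jog '[0,1,0,0,0,0,0,2,0,0,0,0,0,2,0,0,0,0]'
```

```text
clock: 8.3
eef_pos: [506.4, 93.9, 197.3]
eef_rot: [-1.571, 0.0, -1.651]
wrist_force: [0.1, -0.4, -1.0]
finger_gap: 16.0
clock: 8.55
eef_pos: [506.3, 93.9, 195.0]
eef_rot: [-1.571, -0.0, -1.651]
wrist_force: [0.2, 0.7, -0.4]
finger_gap: 15.6
clock: 8.8
eef_pos: [507.0, 94.0, 194.3]
eef_rot: [-1.568, 0.001, -1.651]
wrist_force: [-2.1, 0.2, 9.6]
finger_gap: 15.9
```

Contact: 9.6 N with the TCP at z = 194.3. First part of the arc, to about 20° lean (tool −x is the lean direction).

```bash
python3 -m jog '[-8,0,0,0,0,0,-15,0,0,0,0,0,-23,0.5,0,0,0,0,-30,1,0,0,0,0,-38,2.5,0,0,0,0,-45,4,0,0,0,0,-52,6,0,0,0,0,-60,8,0,0,0,0,-60,8,0,0,0,0]' - 6
python3 - <<'E'
from h import *
s=snap('scene','s8.png')
print(manip.read_state()['wrist_force'])
cv2.imwrite('pics/c8.png',cv2.resize(s['img'][40:240,280:460],(540,600),interpolation=cv2.INTER_CUBIC)[:,:,::-1])
E
```

```text
clock: 9.55
eef_pos: [511.0, 155.0, 184.5]
eef_rot: [-1.572, 0.0, -1.65]
wrist_force: [-0.4, 1.7, 3.3]
finger_gap: 16.1
[0.18738572 0.79721375 3.06303754]
```

View pics/c8.png

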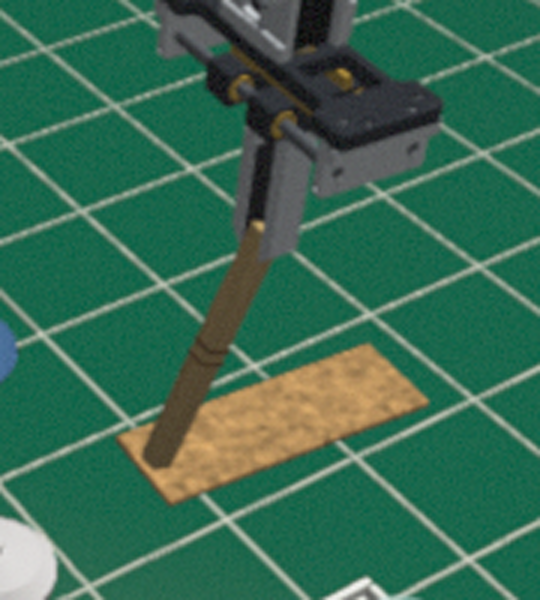

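The bar pivots in the fingers: about 20° lean, with the foot holding near scene (332,193). Continuing the arc to about 60°.

```bash
python3 -m jog '[-7,2.5,0,0,0,0,-14,5,0,0,0,0,-28,11,0,0,0,0,-41,19,0,0,0,0,-54,28,0,0,0,0,-65,37,0,0,0,0,-76,48,0,0,0,0,-85,59,0,0,0,0,-94,72,0,0,0,0,-94,72,0,0,0,0]'
python3 - <<'E'
from h import *
s=snap('scene','s9.png')
print(manip.read_state()['wrist_force'])
cv2.imwrite('pics/c9.png',cv2.resize(s['img'][40:240,280:460],(540,600),interpolation=cv2.INTER_CUBIC)[:,:,::-1])
E
```

```text
clock: 10.43
eef_pos: [517.6, 248.6, 109.9]
eef_rot: [-1.574, -0.002, -1.65]
wrist_force: [0.3, 0.1, -0.6]
finger_gap: 15.9
[ 0.17428953 -0.73895503 -0.88941223]
```

View pics/c9.png

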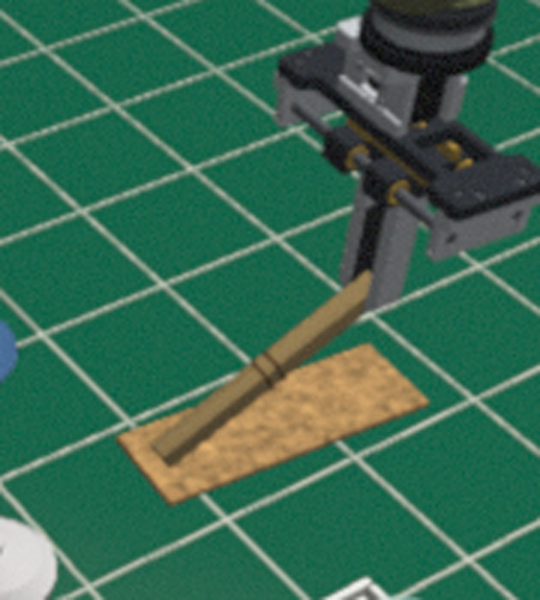

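Lean is about 61° (under 1.2 rad) and still pinched, but the wrist force is near zero. I'll press down a little to be sure the foot loads the mat before going further.

```bash
python3 -m jog '[0,2,0,0,0,0,0,2,0,0,0,0,0,2,0,0,0,0]' - 10; python3 -m jog '[-1,2,0,0,0,0,-1,2,0,0,0,0]' - 15
```

```text
clock: 10.73
eef_pos: [518.9, 247.0, 111.7]
eef_rot: [-1.57, 0.0, -1.652]
wrist_force: [0.2, -0.7, -0.9]
finger_gap: 15.9
clock: 10.9
eef_pos: [519.0, 248.3, 109.4]
eef_rot: [-1.57, 0.0, -1.651]
wrist_force: [-0.1, 0.9, 1.0]
finger_gap: 15.9
```

```bash
python3 -m jog '[-1,2,0,0,0,0,-1,2,0,0,0,0]' - 20
python3 - <<'E'
from h import *
F=[]
for i in range(5):
    s=manip.camera('scene'); F.append(manip.read_state()['wrist_force'])
print(np.round(F,2), np.mean(F,0)); print(manip.read_state()['eef_pos'])
d=[e for e in manip.tip_of('pounder_mid',s)]; print([(e['score'],e['xy']) for e in d])
E
```

```text
clock: 11.07
eef_pos: [518.9, 249.6, 107.2]
eef_rot: [-1.57, 0.0, -1.651]
wrist_force: [0.1, 0.7, 1.4]
finger_gap: 15.8
[[ 0.46  0.89  1.61]
 [ 1.14  1.32  1.72]
 [ 0.35  1.11  1.33]
 [-0.08  0.93  1.72]
 [-0.66  0.98  1.78]] [0.24334038 1.04707268 1.63183536]
[518.93833623 249.46809566 107.29393929]
[(0.98, [142.4, 225.0]), (0.97, [191.8, 303.1]), (0.58, [368.8, 164.3])]
```

The foot presses the mat with about 1.6–2 N at about 63° lean, held for more than 0.25 s. Continuing down.

```bash
python3 -m jog '[-5,10,0,0,0,0,-9,19,0,0,0,0,-12,27,0,0,0,0,-14.5,34,0,0,0,0,-17,41,0,0,0,0,-18.5,48,0,0,0,0,-20,54,0,0,0,0,-21,60,0,0,0,0,-21.5,64,0,0,0,0,-21.5,64,0,0,0,0]' - 12
python3 - <<'E'
from h import *
F=[]
for i in range(4):
    s=manip.camera('scene'); F.append(manip.read_state()['wrist_force'])
print(np.mean(F,0),manip.read_state()['eef_pos'])
cv2.imwrite('pics/c10.png',cv2.resize(s['img'][40:240,280:460],(540,600),interpolation=cv2.INTER_CUBIC)[:,:,::-1])
E
```

```text
clock: 12.2
eef_pos: [520.3, 270.8, 42.2]
eef_rot: [-1.572, -0.0, -1.651]
wrist_force: [0.1, 0.1, -0.4]
finger_gap: 16.2
[ 0.37102575 -0.23603167 -0.61809884] [520.74097169 270.79698085  43.47066368]
```

View pics/c10.png

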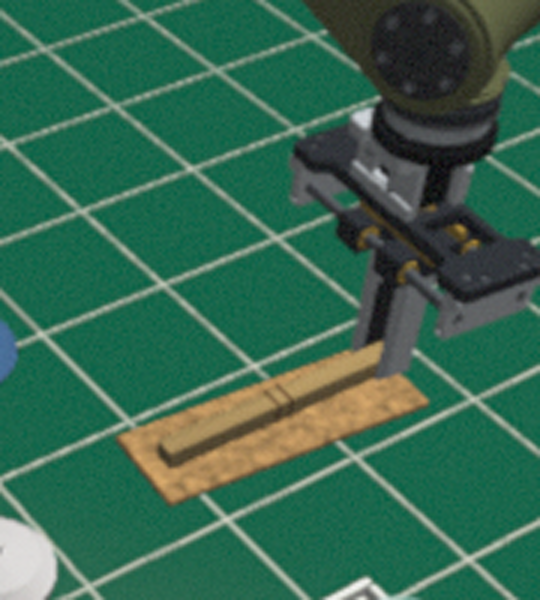

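It is nearly flat along the mat, with the foot at crop (170,455). Pressing down the last millimetres, still pinched.

```bash
python3 -m jog '[0,3,0,0,0,0,0,6,0,0,0,0,-0.5,9,0,0,0,0,-0.5,11,0,0,0,0,-0.5,11,0,0,0,0,-0.5,11,0,0,0,0]' - 15
python3 - <<'E'
from h import *
F=[]
for i in range(4):
    s=manip.camera('scene'); F.append(manip.read_state()['wrist_force'])
print(np.mean(F,0),manip.read_state()['eef_pos'])
cv2.imwrite('pics/c11.png',cv2.resize(s['img'][100:240,300:460],(640,560),interpolation=cv2.INTER_CUBIC)[:,:,::-1])
E
```

```text
clock: 12.9
eef_pos: [520.6, 271.3, 32.0]
eef_rot: [-1.571, -0.0, -1.651]
wrist_force: [-0.7, -0.8, 1.1]
finger_gap: 15.9
[-0.11558218 -0.2116444   0.15364967] [520.6419771  271.28000365  32.2180777 ]
```

View pics/c11.png

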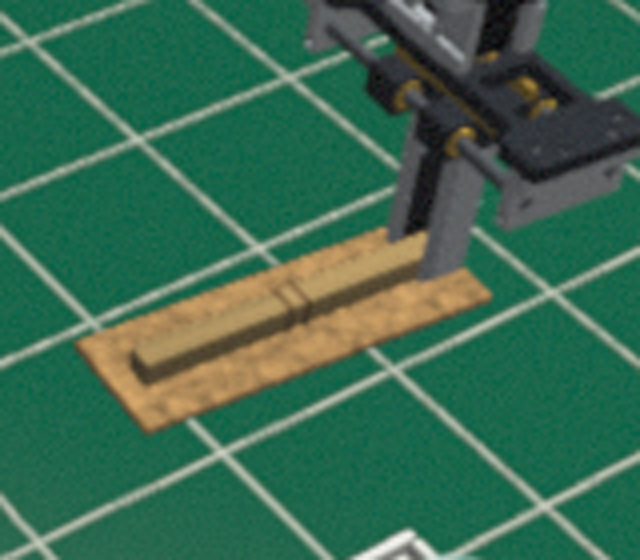

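```bash
python3 -m jog '[0,1,0,0,0,0,0,2,0,0,0,0,0,2,0,0,0,0]' - 20
python3 - <<'E'
from h import *
F=[]
for i in range(4):
    s=manip.camera('scene'); F.append(manip.read_state()['wrist_force'])
print(np.mean(F,0),manip.read_state()['eef_pos'])
m=[e for e in manip.masks_of('pounder_mid',s) if e['xy'][0]>300]
for e in m:
    print(e['xy'],e['score'])
print(manip.tip_of('pounder_mid',s)[:3])
q=[e['xy'] for e in manip.tip_of('pounder_mid',s) if e['xy'][0]>300]
if q: print(onz(s,q[0],14))
f=lambda x,y:(300+(x+.5)/4-.5,100+(y+.5)/4-.5)
print('band top centre',onz(s,f(290,292),22),'foot top centre',onz(s,f(138,350),22))
E
```

```text
clock: 13.35
eef_pos: [520.6, 271.4, 30.1]
eef_rot: [-1.571, 0.0, -1.651]
wrist_force: [-0.1, 1.4, 0.6]
finger_gap: 16.0
[-0.0409599   0.46894409  0.75761016] [520.69172591 271.3912822   30.25673322]
[368.9, 179.4] 0.86
[{'xy': [140.6, 223.1], 'score': 0.94}, {'xy': [372.1, 176.4], 'score': 0.65}, {'xy': [193.1, 305.3], 'score': 0.62}]
[515.44686386 189.12824009  14.        ]
band top centre [512.92466741 189.89023451  22.        ] foot top centre [506.34965073  99.84653666  22.        ]
```

The bar is flat on the mat, its centre at about (514,190) against the mat's (513.7,188.5), and pressed and pinched for over 0.3 s. Releasing and backing straight up.

```bash
python3 -m jog '[0,0,0,0,0,0,0,0,0,0,0,0,0,0,0,0,0,0,0,0,0,0,0,0,0,0,0,0,0,0]' 36 5; python3 -m jog '[0,-5,0,0,0,0,0,-20,0,0,0,0,0,-45,0,0,0,0,0,-80,0,0,0,0,0,-115,0,0,0,0,0,-140,0,0,0,0,0,-150,0,0,0,0,0,-150,0,0,0,0]'
python3 - <<'E'
from h import *
s=snap('scene','s12.png'); t=snap('top','t12.png'); w=snap('wrist','w12.png')
print(manip.read_state()['wrist_force'],manip.read_state()['clock'])
for n,p in (('s',s),('t',t),('w',w)):
    for e in manip.tip_of('pounder_mid',p): print(n,e['score'],e['xy'],onz(p,e['xy'],14))
    for th in('mat','stirrer_mid','tongs_mid'): print(n,th,[(round(e['score'],2),np.round(e['xy'])) for e in manip.tip_of(th,p)])
    for e in manip.masks_of('pounder_mid',p):
        ys,xs=np.nonzero(e['pixels']); W=np.array([onz(p,c,16)[:2] for c in np.c_[xs,ys]]).astype(np.float32); print('  rect',np.round(e['xy']),cv2.minAreaRect(W))
E
```

```text
clock: 14.12
eef_pos: [520.6, 271.3, 30.1]
eef_rot: [-1.571, -0.0, -1.651]
wrist_force: [-0.2, 0.0, 0.1]
finger_gap: 35.4
clock: 14.78
eef_pos: [521.4, 271.6, 182.7]
eef_rot: [-1.567, 0.002, -1.651]
wrist_force: [0.0, -0.5, -0.1]
finger_gap: 36.1
[ 0.18766521 -0.19049063 -0.57277163] 14.9333
s 0.72 [193.7, 306.3] [ 604.17106191 -253.80002574   14.        ]
s 0.63 [374.9, 179.6] [525.81171637 187.91790015  14.        ]
s 0.57 [145.2, 223.8] [ 393.74989048 -250.04497327   14.        ]
s mat [(0.74, array([368., 179.]))]
s stirrer_mid [(0.73, array([215., 231.]))]
s tongs_mid [(0.93, array([242., 286.])), (0.7, array([190., 250.]))]
  rect [141. 218.] ((376.32177734375, -249.23562622070312), (24.618940353393555, 208.58302307128906), 77.84632110595703)
  rect [193. 300.] ((586.19580078125, -250.73626708984375), (25.851194381713867, 159.54905700683594), 72.64571380615234)
  rect [370. 178.] ((517.465087890625, 188.11813354492188), (185.2515106201172, 29.014989852905273), 85.2260513305664)
t 0.7 [158.7, 234.4] [513.32662136 188.26040273  14.        ]
t 0.53 [371.9, 167.9] [ 661.85351233 -2
[... 250 characters left out ...]
array([346., 215.]))]
  rect [372. 256.] ((459.7408752441406, -286.85333251953125), (59.10268020629883, 23.90237808227539), 89.92914581298828)
  rect [160. 231.] ((515.3174438476562, 188.465576171875), (180.68350219726562, 16.373598098754883), 85.62616729736328)
  rect [373. 165.] ((665.3211669921875, -288.68548583984375), (22.162057876586914, 76.23094177246094), 44.64444351196289)
w 0.91 [276.0, 276.4] [510.7288796  186.55870646  14.        ]
w 0.16 [279.7, 266.2] [515.71945245 198.34247274  14.        ]
w mat [(0.83, array([276., 269.]))]
w stirrer_mid []
w tongs_mid []
  rect [276. 259.] ((515.3648681640625, 199.89447021484375), (159.91407775878906, 17.786361694335938), 85.06908416748047)
```

View pics/s12.png

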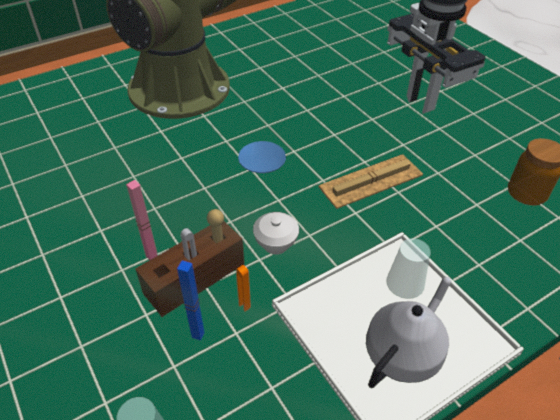

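View pics/w12.png

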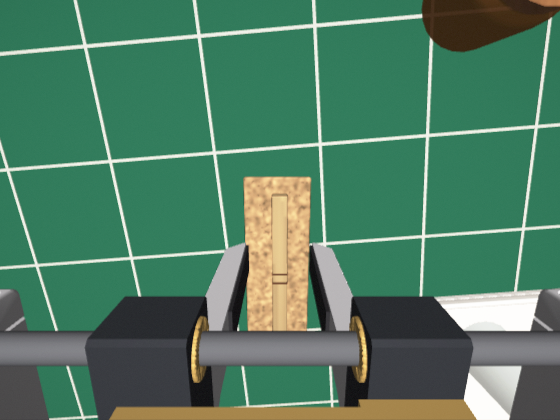

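The bar lies flat and centred along the mat: scene (371,178), wrist (278,260), within 1° of the mat's axis. The stirrer at (217,225) and tongs at (188,245) still stand, and the gripper is clear. Handing in.

```bash
python3 -m jog '[0,0,0,0,0,0,0,0,0,0,0,0,0,0,0,0,0,0]'; python3 -c "
from cell import manip
print(manip.sign_off())"
```

```text
clock: 15.93
eef_pos: [520.6, 271.3, 180.2]
eef_rot: [-1.571, -0.0, -1.651]
wrist_force: [0.1, -1.3, -0.0]
finger_gap: 36.2
the job is handed in; nothing more can be done
None
```

The mint pounder now lies flat along the middle of the cork mat, and I handed the job in at about 16 s; no verdict is reported.

**What I did:** I pulled the pale square bar from the end socket and set its foot on the mat's near end. I pivoted it in the fingers from upright to flat and opened only once it was down. At about 63° lean the wrist read an upward push of about 1.6 N. Pressed flat, it read about 0.8 N, still pinched.

**Last checks:**
- **Position:** in the top view the bar's centre is about (515, 188) mm, and I measured the mat's centre at about (514, 188.5) mm.
- **Direction:** the bar's length is within about 1° of the mat's long axis.
- **Block:** the stirrer and the tongs still stand in it.
- **Gripper:** it is clear of everything, about 150 mm above where it let go.

**Where measurements disagreed:** the scene view's point estimate of the bar's centre was about 12 mm off in x (526 mm). The wrist view's mask centre was about 11 mm off in y (200 mm), because the gripper hid part of the bar. Both are still within the 25 mm tolerance. The wrist force was noisy by about 1 N, so the light contact in the last few degrees is inferred from averaged readings.

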